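Hang the lift-off door on the dry cabinet

TASK

Lift the loose white door out of its grey rack and hang it on the little white cabinet: hold it upright and standing open, roughly square to the cabinet's front, and lower both knuckles together onto the two upright pins until they are fully down, then swing the door shut against the black rubber strip and let go. The hinge strip with the pins is clamped somewhere along its slots, some millimetres out from their inner end, so feel for the pins gently and never lean on them or drop the door onto them. Leave the bottle, the parts tray and the glass dish where they are.

Things in the scene. Friction and masses are not known exactly. Their poses are not given: they have to be found in the camera images.
- leaf: The loose door: white upright panel 150 mm wide (y), 165 mm tall (z up), 10 mm thick (x), about 0.24 kg, starts standing in the rack. Origin: centre of the panel's underside. Knuckles on its +y edge; the outer face is -x and carries a small knob, 20 mm proud, 62 mm from the centre towards the free edge (-y), 85 mm up. A clear pane in each face is only for show.
- leaf_top (a point): Middle of the door's plain top edge, 165 mm above its underside, a place to pinch it across its 10 mm thickness; axes as the door's.
- knuckle_low (a point): Centre of the bore at the lower end of the lower knuckle: a steel ring 22 mm outside, 18 mm tall, with an 11 mm round bore right through. Bore axis vertical, 89 mm from the door's middle towards +y, x = 0; this point is 10 mm above the panel's underside. Axes as the door's.
- knuckle_high (a point): The same for the equal upper knuckle, 100 mm above the lower; 110 mm above the panel's underside.
- cabinet: The fixed white cabinet, 150 mm deep (x), 190 mm wide (y), 185 mm tall, open at the front. Origin: centre of its underside; z up; the front looks along its -x (face at x = -75 mm). Shut, the door's axes are parallel to the cabinet's. Standing open, square to the front, the door's yaw is the cabinet's minus 90 degrees and its free edge points away from the cabinet.
- slot_low (a point): Foot of the lower pin if the hinge strip were at its slots' inner end; 16 mm out from the cabinet's front, 35 mm above the bench; axes as the cabinet's. The real pins are rigid but 3 to 18 mm farther along +y (not measured, both alike). Pin: steel, upright, 9 mm thick, 14 mm tall, tip bevelled 1.5 mm, on an 18 mm round shoulder where the knuckle's lower end rests when fully down.
- slot_high (a point): The same for the equal upper pin, on the same vertical axis, its shoulder 135 mm above the bench.
- stop (a point): Middle of the outer face of the black rubber stop, a strip 32 mm wide and 150 mm tall, 10 mm proud of the cabinet's front on the side away from the hinge; the shut door lies against it. Axes as the cabinet's.
- rack: The fixed grey rack in which the door starts: base 90 x 110 x 12 mm with two rails, 110 mm long along its y, 10 mm thick, their tops 41 mm above the bench, forming a 12 mm slot whose floor is 12 mm above the bench. Origin: centre of its underside.
- bottle: White closed bottle, 60 mm wide, 150 mm tall, a bystander. Origin: centre of its underside.
- tray: Clear open parts tray 85 x 70 x 28 mm, a bystander. Origin: centre of its underside.
- dish: Shallow glass dish, 84 mm wide, 16 mm tall, a bystander. Origin: centre of its underside.
Not all that is in view belongs to the job. What is shaped like the rack but blue, brown or green is not meant.

How it is judged (in metres and radians):
On the way, in this order (a step that is already met when the one before it is completed fails the run):
1. the door is lifted clear of the rack's rails (z of leaf in the frame of rack above 0.05 m), for 0.1 s.
2. both knuckles are fully down on their pins while the door stands open (more than 35 degrees from shut) (x of knuckle_low in the frame of slot_low between -0.005 and 0.005 m and y of knuckle_low in the frame of slot_low between 0 and 0.021 m and z of knuckle_low in the frame of slot_low between -0.004 and 0.004 m and x of knuckle_high in the frame of slot_high between -0.005 and 0.005 m and y of knuckle_high in the frame of slot_high between 0 and 0.021 m and z of knuckle_high in the frame of slot_high between -0.004 and 0.004 m and angle between leaf's own z axis and vertical below 0.06 rad and angle between the x axis of leaf and the x axis of cabinet, either way round above 0.61 rad), for 0.3 s.
At the end, for the whole second after the job is handed in: Both knuckles sit fully down on the pins (lower ends within 4 mm of the shoulders' height, within 5 mm of the pin line out from the front, sideways between 0 and 21 mm from the slots' inner end), the door is upright within 0.06 rad, shut within 0.09 rad of parallel to the front, at rest and let go (x of knuckle_low in the frame of slot_low between -0.005 and 0.005 m and y of knuckle_low in the frame of slot_low between 0 and 0.021 m and z of knuckle_low in the frame of slot_low between -0.004 and 0.004 m and x of knuckle_high in the frame of slot_high between -0.005 and 0.005 m and y of knuckle_high in the frame of slot_high between 0 and 0.021 m and z of knuckle_high in the frame of slot_high between -0.004 and 0.004 m and angle between leaf's own z axis and vertical below 0.06 rad and angle between the x axis of leaf and the x axis of cabinet, either way round below 0.09 rad and linear speed of leaf below 0.02 m/s and contact force between leaf and the fingers below 0.1 N); the robot touches nothing.
It fails at once if the door is pressed or knocked against the cabinet, its pins or stop with more than 32 N (contact force between leaf and cabinet above 32 N).
It fails at once if a bystander (bottle, tray or dish) is moved more than 15 mm (distance of any of bottle, tray, dish from where it was at the start of the episode above 0.015 m).
It also fails if it takes over 72 s, if anything falls off the work surface, if the arm or the gripper's body presses on something with over 40 N, if the wrist force passes 120 N, or if a joint passes its speed limit or range.

ROBOT

A 6-joint arm with a two-finger parallel gripper is mounted at the origin on the work surface. World frame = base frame: x ahead of the robot, y to its left, z up, the work surface at z = 0. Lengths are in mm, angles in degrees, forces in N, time in s.
With the tool pointing down it reaches from about 350 to 875 mm from the base axis. Payload 15.5 kg.
Tool frame: the origin (TCP) lies at the very end of the fingers, on their centre line; the grasp point (between the pads) lies 19 mm behind it; z points along the fingers, y is the line along which they close (so a half turn about z gives the same grasp; the last joint's range is limited). The gripper opens to 85 mm and grips with 20 to 120 N. Pads are 22 mm wide; open, the fingers measure 114 mm over their backs; the gripper's body (76 mm by 85 mm) begins 54 mm behind the grasp point. The pads swing forward as they close: fully open they stand 13 mm farther back than shut.
Start: joints at [63.398, 28.281, 77.091, -0, 74.628, -5.472], TCP at [225.306, 582.978, 231.277] pointing down, gripper open.
Joint ranges: [-166.48, 166.48], [-47.26, 123.95], [12.59, 153.08], [-70.14, 250.14], [6.76, 159.57], [-176.63, 176.63]. Speed limits (degrees/s): [108.29, 108.29, 147.25, 172.46, 172.46, 172.46].

INTERFACE

Orientations are given as [roll, pitch, yaw] about the fixed x, y, z axes, in that order (R = Rz(yaw) Ry(pitch) Rx(roll)).
In Python, from rig import readout, imaging, ctrl gives the robot as it stands.
- The arm moves only by the shell command python3 -m pendant 'ROWS' [FORCE]. ROWS is JSON, a list of rows, each an object with "claw": the gripper's target within -1 to 1 (shut at 1, half-way at 0, fully open at -1); "linear": the shift along the tool's x, y, z scaled (see below), a list of three; "spin": the turn about the tool's z scaled (see below). A call has 1 to 20 rows; each row shifts and turns the commanded pose from where the row before left it, along the tool's axes as they then stand; what a row does not reach is not made up. The controller multiplies each number of a shift by 0.1 m and each number of a turn by 180 degrees. A row lasts 1/8 s, in which the tool goes at most 62.5 mm and 10.7 degrees, less where a joint would pass 70% of its speed; a pose out of reach is approached as far as the arm can. A call with a number of a shift or a turn outside -1 to 1 is refused whole. A call with a gripper value outside its range is refused whole. The fingers move at their own pace and stop on an object; FORCE is the grip in N (left out, the last holds). Time passes only in rows, so rows that do not move let the fingers close. It gives the time, the measured TCP pose, the force, the opening and the grip force at its end, in the units of the state.
- readout.get_state(): the state, without advancing time (a new reading comes with each control period).
- imaging.camera(name): name is "scene" or "side" or "wrist"; returns (picture, depth): 384x512x3 uint8, red, green, blue; 384x512 float32, mm along the optical axis (not along the pixel's ray), 0 where there is no reading.
- imaging.camera_info(name): a dict with "mtx" (3x3 intrinsics, pixels), "k1" (the pictures are not rectified: a ray, as slopes to the right and down, at radius r is drawn at 1 + k1 r^2 times it, then the intrinsics apply), "position" and "rotation" of the camera in the world. Camera axes: x right, y up, looking along -z (the intrinsics and any distortion apply to the point x, -y, -z); pixel columns grow to the right and rows downward; lengths in mm; the calibration is good to about 2 mm. A picture is of the moment at which its call begins: read the wrist's pose just before it. camera_info takes no time and is no camera call; for the wrist camera it gives the pose at the moment of the call.
- ctrl.job_done(): hands the job in; it is judged then, once.
Trained networks look in the newest picture that a camera, given by its name, has taken for a name from the list of things; names that differ only in an ending like _2 or _b are one class to them, and where a whole thing is asked for, a point or a joint stands for the part that bears it (a point fixed in the world has none). Each returns a list of dicts, best first, with "confidence" (0 to 1); they miss things now and then, are a little off and sometimes report something else, mostly with a low value. They report only what shows in the picture. A call takes as long as a camera call. They do not tell look-alikes from the thing itself.
- imaging.outline_of(camera, target): "mask" (384x512 bool, what is visible of it) and "extent" ([left, top, right, bottom] in pixels, round what is visible of it).
The state is a dict: "clock": time; "q": joint angles; "qd": joint speeds; "effort": joint torques, N m; "eef_pos": TCP position; "tool_rot": TCP orientation; "ft_force": force on the tool from outside, world axes, zero at the start; "wrist_torque": the same for the moment, N m; "gripper_width": opening from 0.0 (shut) to 1.0 (fully open); "finger_force": force on a finger pad.
Only numpy, scipy, OpenCV 4.12 (cv2) and the standard library are available. Lean on these libraries where they do the work, as an engineer would, in place of code of your own. Each camera call takes 0.05 s, during which the arm holds its last target. There are 200 camera calls.

## Working session

There is one attempt and no reset: what is moved stays moved. The work goes in short steps, Python scripts to look and compute and a shell command to move; the robot and the scene stay as the last step left them, time stands still between calls to the robot, and variables do not carry over. Pictures are saved under pics/ and viewed, at most 10 in all, crops included, and the job is handed in when it is done.

```bash
mkdir -p pics; ls; cat > h.py <<'E'
import numpy as np, cv2
from rig import readout, imaging, ctrl
from scipy.spatial.transform import Rotation as R
def cloud(name, depth, info=None):
    i=info or imaging.camera_info(name); K=np.array(i['mtx']); k1=i['k1']
    h,w=depth.shape; v,u=np.mgrid[0:h,0:w].astype(np.float64)
    p=cv2.undistortPoints(np.stack([u.ravel(),v.ravel()],1)[:,None],K,np.array([k1,0,0,0.]))[:,0]
    x=p[:,0].reshape(h,w)*depth; y=p[:,1].reshape(h,w)*depth
    P=np.stack([x,-y,-depth],-1)
    return P@rot(i).T+np.array(i['position'])
def rot(i):
    r=np.array(i['rotation'],float)
    return r if r.shape==(3,3) else R.from_euler('xyz',r,degrees=True).as_matrix()
E
python3 - <<'E'
from h import *
s=readout.get_state(); print(s)
for n in ['scene','side']:
    i=imaging.camera_info(n); print(n,i)
    im,d=imaging.camera(n)
    P=cloud(n,d); np.savez(f'{n}.npz',im=im,d=d,P=P)
    cv2.imwrite(f'pics/{n}0.png',im[:,:,::-1])
    for t in ['leaf','cabinet','rack','bottle','tray','dish','stop']:
        try: o=imaging.outline_of(n,t)
        except Exception as e: print(t,e); continue
        for k in o[:3]:
            m=k['mask']&(d>0); q=P[m]
            print(t,round(k['confidence'],2),k['extent'],np.round(np.percentile(q,[2,50,98],axis=0)).tolist() if len(q) else '')
E
```

```text
pics
{'clock': 0.0, 'q': array([ 6.33992297e+01,  2.83127925e+01,  7.71257069e+01, -3.28920894e-04,
        7.46279796e+01, -5.47299601e+00]), 'qd': array([ 0.08884385,  0.01076081,  0.10400075, -0.02848154, -0.06074209,
        0.02714744]), 'effort': array([ 3.72425027e-03, -8.82169318e+01, -3.83874571e+01, -7.86625719e-05,
        1.00132608e-02, -4.54316584e-08]), 'eef_pos': array([225.13820858, 582.67509071, 230.73137254]), 'tool_rot': array([-1.79933794e+02, -6.02493017e-03,  1.58872310e+02]), 'ft_force': array([ 0.25614617,  0.8621963 , -0.07863258]), 'wrist_torque': array([-0.01138456, -0.00308903,  0.01066532]), 'finger_force': 0.0, 'gripper_width': 1.001983215678306}
scene {'mtx': array([[371.84221084,   0.        , 253.1571112 ],
       [  0.        , 371.84221084, 187.57550057],
       [  0.        ,   0.        ,   1.        ]]), 'k1': -0.1109840312324255, 'position': array([1186.03686593,  320.24874392,  897.47294563]), 'rotation': array([ 44.42385227,  -1.03706535, 124.52916799])}
leaf 0.93 [203.6, 163.5, 260.4, 219.6] [[567.0, -238.0, 19.0], [591.0, -157.0, 115.0], [6
[... 1709 characters left out ...]
-2.0], [733.0, -200.0, 11.0], [797.0, -142.0, 43.0]]
rack 0.75 [277.5, 196.6, 315.2, 239.6] [[389.0, -135.0, -2.0], [437.0, -69.0, 10.0], [481.0, -22.0, 41.0]]
rack 0.61 [229.1, 172.7, 263.6, 205.5] [[544.0, -220.0, -1.0], [577.0, -153.0, 10.0], [635.0, -109.0, 41.0]]
bottle 0.77 [179.6, 170.4, 202.7, 220.5] [[689.0, -98.0, 2.0], [712.0, -41.0, 79.0], [746.0, -29.0, 148.0]]
tray 0.64 [225.1, 123.8, 252.2, 140.0] [[634.0, -488.0, -2.0], [683.0, -461.0, 10.0], [721.0, -408.0, 28.0]]
dish 0.8 [316.0, 141.7, 339.7, 155.6] [[338.0, -434.0, -0.0], [372.0, -406.0, 8.0], [407.0, -360.0, 16.0]]
stop 0.58 [128.9, 242.6, 244.0, 363.3] [[513.0, 198.0, 11.0], [598.0, 313.0, 182.0], [696.0, 347.0, 186.0]]
```

View pics/scene0.png

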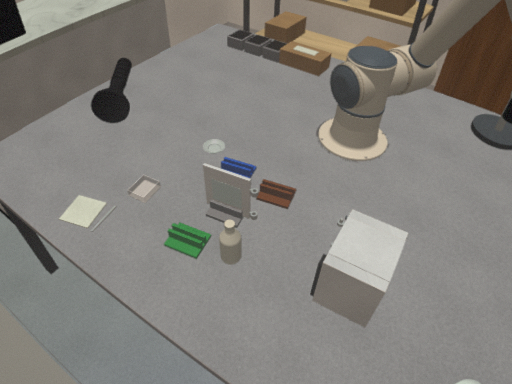

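View pics/side0.png

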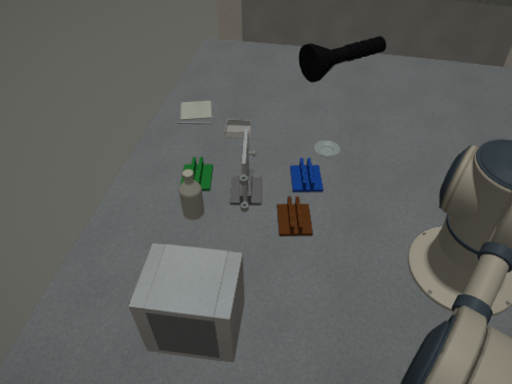

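The cabinet's front faces the rack (world −y): its hinge strip is at (342,222) and the black stop at (318,275) in the scene view. The leaf stands in the grey rack at about (228,190), with its knuckles at (254,191) and (254,214).

```bash
python3 - <<'E'
from h import *
for n in ['scene','side']:
    z=np.load(f'{n}.npz'); P=z['P']; 
    X,Y,Z=P[...,0],P[...,1],P[...,2]
    m=(X>480)&(X<740)&(Y>150)&(Y<380)&(Z>178)&(Z<195)
    r=cv2.minAreaRect(P[m][:,:2].astype(np.float32)); print(n,'cab top',m.sum(),r,np.median(P[m][:,2]))
    # hinge strip region
    u=(X>480)&(X<560)&(Y>120)&(Y<205)&(Z>20)&(Z<160)
    print('pins pts',u.sum(),np.round(P[u][::max(1,u.sum()//20)],0).tolist())
    m=(X>555)&(X<612)&(Y>-260)&(Y<-85)&(Z>70)&(Z<185)
    q=P[m]; q=q[q[:,2]>60]
    d=q[:,:2]-np.median(q[:,:2],0); w=np.linalg.svd(d,full_matrices=False)[2][0]
    t=d@w; print('leaf',m.sum(),np.median(q,0),w,np.percentile(t,[0.5,99.5]), np.percentile(q[:,2],99))
    t=q[q[:,2]>172]; print('top edge',len(t),cv2.minAreaRect(t[:,:2].astype(np.float32)) if len(t)>3 else '')
    k=(X>575)&(X<615)&(Y>-85)&(Y<-50)&(Z>10)&(Z<150); print('kn',np.round(P[k]).tolist()[::max(1,k.sum()//15)])
i=imaging.camera_info('wrist'); print(i); s=readout.get_state()
T=R.from_euler('xyz',s['tool_rot'],degrees=True)
print('cam in tool',T.inv().apply(i['position']-s['eef_pos']), (T.as_matrix().T@rot(i)).round(3))
E
```

```text
scene cab top 4169 ((608.6148681640625, 265.4809265136719), (194.41983032226562, 149.5670623779297), 3.4358267784118652) 185.908295613586
pins pts 59 [[534.0, 166.0, 150.0], [531.0, 171.0, 150.0], [536.0, 170.0, 151.0], [536.0, 180.0, 158.0], [528.0, 164.0, 134.0], [538.0, 171.0, 149.0], [535.0, 161.0, 134.0], [534.0, 166.0, 137.0], [536.0, 171.0, 143.0], [529.0, 175.0, 138.0], [538.0, 165.0, 136.0], [537.0, 170.0, 139.0], [532.0, 174.0, 136.0], [528.0, 178.0, 136.0], [542.0, 167.0, 137.0], [539.0, 171.0, 137.0], [535.0, 175.0, 137.0], [538.0, 164.0, 128.0], [542.0, 170.0, 136.0], [539.0, 174.0, 136.0], [537.0, 179.0, 137.0], [543.0, 168.0, 131.0], [541.0, 173.0, 133.0], [537.0, 177.0, 132.0], [542.0, 174.0, 129.0], [538.0, 178.0, 129.0], [536.0, 167.0, 46.0], [535.0, 164.0, 38.0], [535.0, 165.0, 34.0], [540.0, 165.0, 30.0]]
leaf 1326 [ 592.31430131 -161.21940404  133.65462009] [-0.16827157  0.98574068] [-79.45247726  75.9114451 ] 179.71792095900756
top edge 192 ((588.94189453125, -166.67160034179688), (13.529951095581055, 149.49485778808594), 9.438358306884766)
kn [[581.0, -83.0, 14
[... 1462 characters left out ...]
.0, -74.0, 125.0], [582.0, -69.0, 127.0], [579.0, -68.0, 125.0], [583.0, -84.0, 38.0], [586.0, -76.0, 38.0], [577.0, -84.0, 31.0], [580.0, -83.0, 28.0], [579.0, -69.0, 39.0], [578.0, -65.0, 39.0], [576.0, -67.0, 33.0], [579.0, -66.0, 26.0]]
{'mtx': array([[298.98352765,   0.        , 256.53523949],
       [  0.        , 298.98352765, 188.62207325],
       [  0.        ,   0.        ,   1.        ]]), 'k1': -0.0586881899039769, 'position': array([155.18959448, 610.11091128, 373.89287702]), 'rotation': array([-1.71606792e+01,  2.45967669e-03,  6.89315266e+01])}
cam in tool [ 7.51695353e+01  3.40206949e-02 -1.42585282e+02] [[ 0.001  0.955  0.295]
 [ 1.    -0.001 -0.   ]
 [ 0.     0.295 -0.955]]
```

```bash
python3 -m pendant '[{"claw":-1,"linear":[0,0,-0.1],"spin":0.056},{"claw":-1,"linear":[0,0,-0.2],"spin":0.056},{"claw":-1,"linear":[0,0,0],"spin":0.056},{"claw":-1,"linear":[0,0,0],"spin":0.056},{"claw":-1,"linear":[0,0,0],"spin":0.056},{"claw":-1,"linear":[0,0,0],"spin":0.056}]' 30
python3 -m pendant '[{"claw":-1,"linear":[-0.497,0.153,0],"spin":0},{"claw":-1,"linear":[-0.497,0.153,0],"spin":0},{"claw":-1,"linear":[-0.497,0.153,0],"spin":0},{"claw":-1,"linear":[-0.497,0.153,0],"spin":0},{"claw":-1,"linear":[-0.497,0.153,0],"spin":0},{"claw":-1,"linear":[-0.497,0.153,0],"spin":0},{"claw":-1,"linear":[-0.497,0.153,0],"spin":0},{"claw":-1,"linear":[-0.497,0.153,0],"spin":0},{"claw":-1,"linear":[-0.497,0.153,0],"spin":0},{"claw":-1,"linear":[-0.497,0.153,0],"spin":0},{"claw":-1,"linear":[-0.497,0.153,0],"spin":0},{"claw":-1,"linear":[-0.497,0.153,0],"spin":0},{"claw":-1,"linear":[-0.497,0.153,0],"spin":0},{"claw":-1,"linear":[-0.497,0.153,0],"spin":0},{"claw":-1,"linear":[-0.497,0.153,0],"spin":0},{"claw":-1,"linear":[-0.497,0.153,0],"spin":0},{"claw":-1,"linear":[0,0,0],"spin":0},{"claw":-1,"linear":[0,0,0],"spin":0}]'
python3 - <<'E'
from h import *
s=readout.get_state(); i=imaging.camera_info('wrist'); im,d=imaging.camera('wrist'); P=cloud('wrist',d,i)
cv2.imwrite('pics/w1.png',im[:,:,::-1]); np.savez('w1.npz',im=im,d=d,P=P)
print(s['eef_pos'],s['tool_rot'],s['ft_force'])
m=(abs(P[...,0]-589)<50)&(abs(P[...,1]+165)<110)&(P[...,2]>170)&(P[...,2]<185)
print(m.sum(),cv2.minAreaRect(P[m][:,:2].astype(np.float32)),np.median(P[m],0))
E
```

```text
clock: 1.55
eef_pos: [225.3, 583.0, 261.3]
tool_rot: [180.0, -0.0, 98.1]
ft_force: [0.1, -1.6, -0.9]
gripper_width: 0.997
finger_force: 0.0
clock: 3.8
eef_pos: [583.2, -167.8, 261.0]
tool_rot: [-180.0, -0.0, 98.4]
ft_force: [-0.2, 0.7, 0.5]
gripper_width: 0.999
finger_force: 0.0
[ 583.18727499 -167.77789056  261.02031476] [-1.79968507e+02 -2.98896896e-02  9.83688304e+01] [-0.19662787  0.74423112  0.46081867]
2187 ((590.3049926757812, -167.5370330810547), (9.611821174621582, 149.26364135742188), 9.281024932861328) [ 588.8284     -156.60519991  176.93286038]
```

View pics/w1.png

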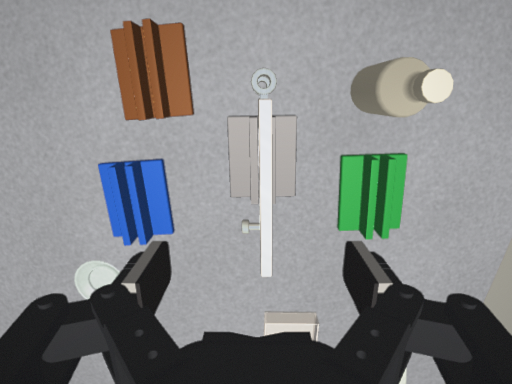

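The door's top edge runs along column ~265 in rows 98–275. The upper knuckle, with its bore open, is at (263,82), and the neighbours are well clear.

```bash
python3 -m pendant '[{"claw":-1,"linear":[0,0.071,0.3],"spin":-0.005},{"claw":-1,"linear":[0,0,0.4],"spin":0},{"claw":-1,"linear":[0,0,0.3],"spin":0},{"claw":-1,"linear":[0,0,0.11],"spin":0},{"claw":-1,"linear":[0,0,0],"spin":0},{"claw":1,"linear":[0,0,0],"spin":0},{"claw":1,"linear":[0,0,0],"spin":0},{"claw":1,"linear":[0,0,0],"spin":0},{"claw":1,"linear":[0,0,0],"spin":0},{"claw":1,"linear":[0,0,0],"spin":0},{"claw":1,"linear":[0,0,0],"spin":0},{"claw":1,"linear":[0,0,0],"spin":0},{"claw":1,"linear":[0,0,0],"spin":0}]' 50
```

```text
clock: 5.48
eef_pos: [590.7, -167.1, 150.6]
tool_rot: [180.0, 0.0, 99.3]
ft_force: [-1.3, -0.2, 5.1]
gripper_width: 0.105
finger_force: 49.9
```

```bash
python3 -m pendant '[{"claw":1,"linear":[0,0,-0.05],"spin":0},{"claw":1,"linear":[0,0,-0.15],"spin":0},{"claw":1,"linear":[0,0,-0.2],"spin":0},{"claw":1,"linear":[0,0,-0.2],"spin":0},{"claw":1,"linear":[0,0,-0.05],"spin":0},{"claw":1,"linear":[0,0,0],"spin":0.015},{"claw":1,"linear":[0,0,0],"spin":0.016},{"claw":1,"linear":[0.134,-0.021,0],"spin":0},{"claw":1,"linear":[0.268,-0.043,0],"spin":0},{"claw":1,"linear":[0.268,-0.043,0],"spin":0},{"claw":1,"linear":[0.268,-0.043,0],"spin":0},{"claw":1,"linear":[0.268,-0.043,0],"spin":0},{"claw":1,"linear":[0.268,-0.043,0],"spin":0},{"claw":1,"linear":[0.268,-0.043,0],"spin":0},{"claw":1,"linear":[0.268,-0.043,0],"spin":0},{"claw":1,"linear":[0.134,-0.021,0],"spin":0},{"claw":1,"linear":[0,0,0],"spin":0},{"claw":1,"linear":[0,0,0],"spin":0}]'
python3 - <<'E'
from h import *
s=readout.get_state(); i=imaging.camera_info('wrist'); im,d=imaging.camera('wrist'); P=cloud('wrist',d,i)
np.savez('w2.npz',im=im,d=d,P=P)
print(s['eef_pos'],s['tool_rot'],s['ft_force'],i)
cv2.imwrite('pics/w2.png',cv2.resize(im[0:220,120:412,::-1],None,fx=2.7,fy=2.7,interpolation=cv2.INTER_CUBIC))
X,Y,Z=[P[...,k] for k in range(3)]
m=(Z>178)&(Z<190)&(Y>190)&(Y<350)
if m.sum()>10: print('cab top',cv2.minAreaRect(P[m][:,:2].astype(np.float32)), m.sum())
E
```

```text
clock: 7.72
eef_pos: [542.6, 44.2, 215.3]
tool_rot: [180.0, 0.0, 93.7]
ft_force: [0.5, -0.3, -2.8]
gripper_width: 0.104
finger_force: 48.8
[542.63402138  44.20815383 215.29388772] [1.79989735e+02 1.59221548e-02 9.37130352e+01] [ 0.46655118 -0.34227218 -2.77769675] {'mtx': array([[298.98352765,   0.        , 256.53523949],
       [  0.        , 298.98352765, 188.62207325],
       [  0.        ,   0.        ,   1.        ]]), 'k1': -0.0586881899039769, 'position': array([537.75674572, 119.29288995, 357.85592368]), 'rotation': array([-17.16320924,  -0.02934286,   3.77386063])}
```

View pics/w2.png

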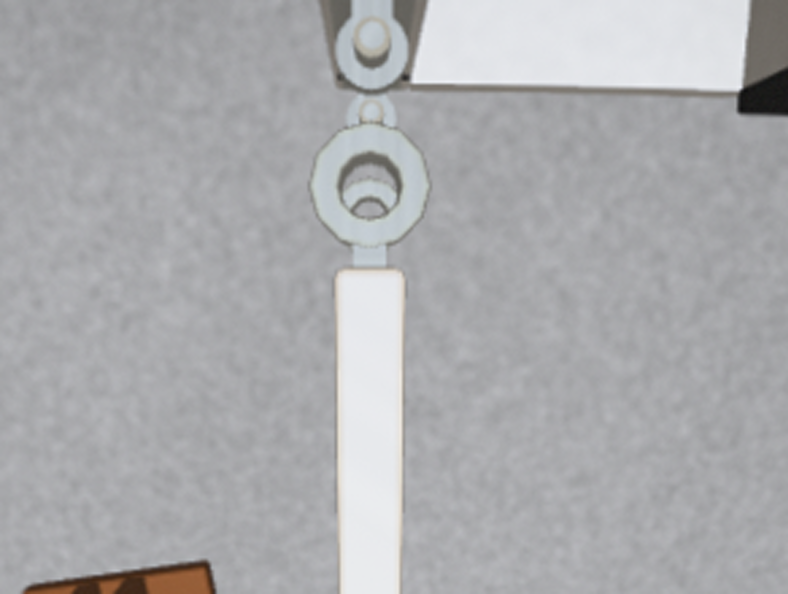

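The upper pin tip shows at crop (372,36), the lower pin tip at (371,112), the upper knuckle's ring at (370,185) and the door's top edge straight below it. Next I back-project these.

```bash
cat >> h.py <<'E'
def at_z(uv,z,i):
    p=cv2.undistortPoints(np.array([[uv]],float),np.array(i['mtx']),np.array([i['k1'],0,0,0.]))[0,0]
    r=rot(i)@np.array([p[0],-p[1],-1]); c=np.array(i['position']); return c+r*(z-c[2])/r[2]
def toolfr(v,yaw):
    a=np.radians(yaw); return np.array([v[0]*np.cos(a)+v[1]*np.sin(a), v[0]*np.sin(a)-v[1]*np.cos(a)])
E
python3 - <<'E'
from h import *
w=np.load('w2.npz'); P=w['P']; i=imaging.camera_info('wrist'); yaw=93.71
X,Y,Z=[P[...,k] for k in range(3)]
c=lambda x,y:((x+.5)/2.7-.5+120,(y+.5)/2.7-.5)
U=at_z(c(372,36),149,i); L=at_z(c(371,112),49,i); K=at_z(c(370,185),204.7,i)
for n,a in zip('ULK',(U,L,K)): print(n,a.round(1))
print('K->U tool xy',toolfr(U-K,yaw),'K->L',toolfr(L-K,yaw))
near=(abs(X-U[0])<16)&(abs(Y-U[1])<16)
for lo,hi in((120,139),(143,156)):
    m=near&(Z>lo)&(Z<hi); print('upper',lo,m.sum(),np.median(P[m],0) if m.any() else '', np.percentile(P[m],[2,98],axis=0) if m.any() else '')
m=(abs(X-K[0])<16)&(abs(Y-K[1])<16)&(Z>196)&(Z<212); q=P[m]; print('knuckle',m.sum(),np.median(q,0)[2],cv2.minEnclosingCircle(q[:,:2].astype(np.float32)))
m=(abs(X-542)<20)&(Y<118)&(Y>20)&(Z>225)&(Z<250); print('leaf top',np.median(P[m],0),cv2.minAreaRect(P[m][:,:2].astype(np.float32)))
# leaf vertical tilt: lower knuckle visible through bore
E
```

```text
U [535.2 170.4 149. ]
L [535.2 170.4  49. ]
K [537.1 132.5 204.7]
K->U tool xy [37.99065461  0.49706406] K->L [37.9728186   0.49063574]
upper 120 625 [535.16757583 170.53298235 134.83455009] [[525.0325906  161.76838076 121.85473847]
 [543.72003111 184.2181508  136.43810178]]
upper 143 187 [535.03455654 170.22249457 148.53992004] [[530.99240035 166.60557309 144.11655037]
 [539.15773799 174.85259506 150.44727111]]
knuckle 1355 204.25704853136136 ((537.05224609375, 130.88589477539062), 12.492449760437012)
leaf top [540.73388027  64.32574945 241.50625195] ((544.76416015625, 68.53823852539062), (97.02298736572266, 35.87697982788086), 82.30191040039062)
```

```bash
python3 -m pendant '[{"claw":1,"linear":[0.1,0.005,0],"spin":0},{"claw":1,"linear":[0.18,0,0],"spin":0},{"claw":1,"linear":[0.1,0,0],"spin":0},{"claw":1,"linear":[0,0,0.1],"spin":0},{"claw":1,"linear":[0,0,0.13],"spin":0},{"claw":1,"linear":[0,0,0.05],"spin":0},{"claw":1,"linear":[0,0,0],"spin":0},{"claw":1,"linear":[0,0,0],"spin":0}]'
python3 - <<'E'
from h import *
s=readout.get_state(); i=imaging.camera_info('wrist'); im,d=imaging.camera('wrist'); P=cloud('wrist',d,i)
np.savez('w3.npz',im=im,d=d,P=P,pos=i['position'],rotation=i['rotation'])
print(s['eef_pos'],s['tool_rot'],s['ft_force'])
cv2.imwrite('pics/w3.png',cv2.resize(im[30:130,200:320,::-1],None,fx=6,fy=6,interpolation=cv2.INTER_CUBIC))
E
```

```text
clock: 8.78
eef_pos: [540.7, 82.5, 187.4]
tool_rot: [180.0, 0.0, 93.7]
ft_force: [-0.4, 0.2, -2.5]
gripper_width: 0.104
finger_force: 48.8
[540.6676676   82.54685182 187.44933649] [1.79982899e+02 3.68887246e-03 9.36955609e+01] [-0.43219514  0.22443882 -2.45568265]
```

View pics/w3.png

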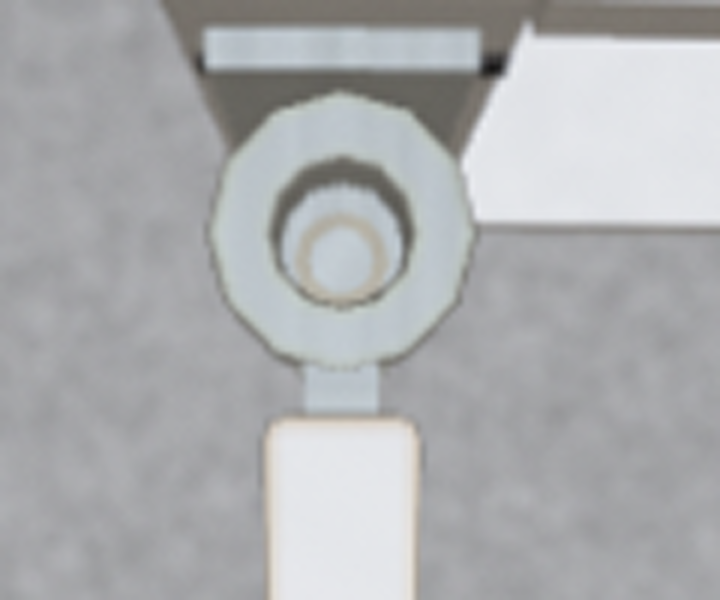

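The pin shows inside the bore: ring centre at crop (341,231), pin tip at (342,258).

```bash
python3 - <<'E'
from h import *
i=imaging.camera_info('wrist'); c=lambda x,y:((x+.5)/6-.5+200,(y+.5)/6-.5+30)
K=at_z(c(341,231),176.4,i); U=at_z(c(342,258),149,i); print(K,U,toolfr(U-K,93.7))
E
```

```text
[535.00785413 171.0982186  176.4       ] [535.12035355 171.06881602 149.        ] [-0.03660114  0.11036752]
```

```bash
python3 -m pendant '[{"claw":1,"linear":[0,0.001,0.04],"spin":0},{"claw":1,"linear":[0,0,0.04],"spin":0},{"claw":1,"linear":[0,0,0.01],"spin":0},{"claw":1,"linear":[0,0,0.01],"spin":0},{"claw":1,"linear":[0,0,0.01],"spin":0},{"claw":1,"linear":[0,0,0.01],"spin":0},{"claw":1,"linear":[0,0,0],"spin":0}]'
```

```text
clock: 9.7
eef_pos: [540.5, 82.7, 175.2]
tool_rot: [-180.0, -0.0, 93.7]
ft_force: [0.2, -0.0, -3.2]
gripper_width: 0.106
finger_force: 48.8
```

```bash
python3 -m pendant '[{"claw":1,"linear":[0,0,0.015],"spin":0},{"claw":1,"linear":[0,0,0.015],"spin":0},{"claw":1,"linear":[0,0,0.015],"spin":0},{"claw":1,"linear":[0,0,0.015],"spin":0},{"claw":1,"linear":[0,0,0.01],"spin":0},{"claw":1,"linear":[0,0,0.01],"spin":0},{"claw":1,"linear":[0,0,0],"spin":0}]'
```

```text
clock: 10.58
eef_pos: [540.6, 82.7, 167.2]
tool_rot: [-180.0, 0.0, 93.7]
ft_force: [0.2, -0.4, -2.6]
gripper_width: 0.104
finger_force: 48.8
```

```bash
python3 -m pendant '[{"claw":1,"linear":[0,0,0.01],"spin":0},{"claw":1,"linear":[0,0,0.01],"spin":0},{"claw":1,"linear":[0,0,0.005],"spin":0},{"claw":1,"linear":[0,0,0],"spin":0}]'; python3 -m pendant '[{"claw":1,"linear":[0,0,0.005],"spin":0},{"claw":1,"linear":[0,0,0],"spin":0}]'
```

```text
clock: 11.08
eef_pos: [540.6, 82.7, 164.7]
tool_rot: [-180.0, -0.0, 93.7]
ft_force: [0.2, -0.4, -2.7]
gripper_width: 0.107
finger_force: 48.8
clock: 11.32
eef_pos: [540.5, 82.7, 164.3]
tool_rot: [-180.0, -0.0, 93.7]
ft_force: [-0.1, -0.6, -3.5]
gripper_width: 0.104
finger_force: 48.8
```

```bash
python3 -m pendant '[{"claw":1,"linear":[0,0,0.005],"spin":0},{"claw":1,"linear":[0,0,0],"spin":0}]'; python3 -m pendant '[{"claw":1,"linear":[0,0,0.003],"spin":0},{"claw":1,"linear":[0,0,0],"spin":0}]'
```

```text
clock: 11.58
eef_pos: [540.6, 82.7, 163.8]
tool_rot: [-180.0, 0.0, 93.7]
ft_force: [0.1, 0.1, -2.8]
gripper_width: 0.104
finger_force: 48.8
clock: 11.82
eef_pos: [540.6, 82.7, 163.5]
tool_rot: [180.0, -0.0, 93.7]
ft_force: [-0.8, 0.0, -1.5]
gripper_width: 0.108
finger_force: 49.0
```

```bash
python3 -m pendant '[{"claw":1,"linear":[0,0,0.003],"spin":0},{"claw":1,"linear":[0,0,0],"spin":0}]';  python3 -m pendant '[{"claw":1,"linear":[0,0,0],"spin":0},{"claw":1,"linear":[0,0,0],"spin":0},{"claw":1,"linear":[0,0,0],"spin":0}]' 20
```

```text
clock: 12.08
eef_pos: [540.7, 82.7, 163.3]
tool_rot: [180.0, 0.0, 93.7]
ft_force: [-0.4, -2.1, 0.5]
gripper_width: 0.103
finger_force: 49.5
clock: 12.45
eef_pos: [540.7, 82.7, 163.3]
tool_rot: [180.0, 0.0, 93.7]
ft_force: [-0.1, -2.4, 2.5]
gripper_width: 0.105
finger_force: 49.7
```

Seated: the shoulders now carry the load, about 5 N. I'll release, back off upwards and look.

```bash
python3 -m pendant '[{"claw":0.6,"linear":[0,0,0],"spin":0},{"claw":0.3,"linear":[0,0,0],"spin":0},{"claw":0.1,"linear":[0,0,0],"spin":0},{"claw":0.1,"linear":[0,0,0],"spin":0},{"claw":0.1,"linear":[0,0,0],"spin":0},{"claw":0.1,"linear":[0,0,-0.2],"spin":0},{"claw":0.1,"linear":[0,0,-0.3],"spin":0},{"claw":0.1,"linear":[0,0,0],"spin":0}]'
python3 - <<'E'
from h import *
s=readout.get_state(); i=imaging.camera_info('wrist'); im,d=imaging.camera('wrist'); P=cloud('wrist',d,i)
print(s['eef_pos'],s['tool_rot'],s['ft_force'],s['gripper_width'])
X,Y,Z=[P[...,k] for k in range(3)]
m=(abs(X-540)<40)&(Y<165)&(Y>20)&(Z>184)&(Z<195); print('leaf top',m.sum(),np.median(P[m],0),cv2.minAreaRect(P[m][:,:2].astype(np.float32)))
m=(abs(X-535)<14)&(abs(Y-171)<14)&(Z>140)&(Z<170); print('ring',m.sum(),np.median(P[m],0))
cv2.imwrite('pics/w4.png',im[:,:,::-1])
E
```

```text
clock: 13.45
eef_pos: [541.7, 82.8, 215.1]
tool_rot: [179.8, 0.0, 93.7]
ft_force: [-0.8, -0.6, -0.6]
gripper_width: 0.45
finger_force: 0.0
[541.70651268  82.77509692 215.08915879] [1.79788692e+02 4.59099403e-03 9.37091758e+01] [-0.80479579 -0.56508951 -0.60378421] 0.4502547922393931
leaf top 3342 [539.9541333   98.99995578 188.36562365] ((540.4638671875, 87.09638977050781), (10.033445358276367, 135.11917114257812), 3.793724536895752)
ring 1181 [534.84254484 172.95589014 152.81384041]
```

View pics/w4.png

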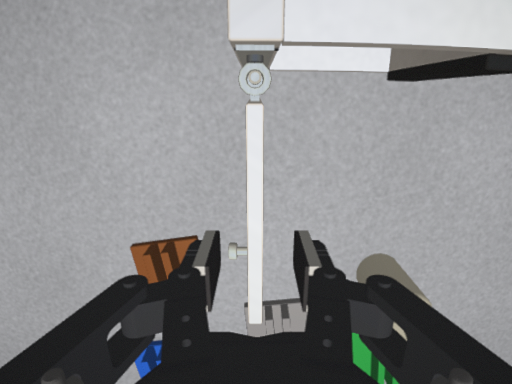

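The door hangs with the pin showing in the bore at (255,78). The knuckle top is at 153 mm, as it should be when fully down, and the fingers are free of the door. Next: close the fingers, move to the knob side and lower beside the outer face.

```bash
python3 -m pendant '[{"claw":1,"linear":[-0.06,-0.2,0],"spin":0},{"claw":1,"linear":[-0.06,-0.25,0],"spin":0},{"claw":1,"linear":[0,0,0],"spin":0},{"claw":1,"linear":[0,0,0],"spin":0},{"claw":1,"linear":[0,0,0.3],"spin":0},{"claw":1,"linear":[0,0,0.3],"spin":0},{"claw":1,"linear":[0,0.1,0],"spin":0},{"claw":1,"linear":[0,0.05,0],"spin":0},{"claw":1,"linear":[0,0.03,0],"spin":0},{"claw":1,"linear":[0,0,0],"spin":0}]'
```

```text
clock: 14.75
eef_pos: [515.0, 69.0, 153.9]
tool_rot: [179.9, 0.0, 93.7]
ft_force: [0.2, 0.2, -0.2]
gripper_width: 0.0
finger_force: 0.0
```

```bash
python3 -m pendant '[{"claw":1,"linear":[-0.012,0.053,0],"spin":-0.0167},{"claw":1,"linear":[-0.012,0.053,0],"spin":-0.0167},{"claw":1,"linear":[-0.012,0.053,0],"spin":-0.0167},{"claw":1,"linear":[-0.012,0.053,0],"spin":-0.0167},{"claw":1,"linear":[-0.012,0.053,0],"spin":-0.0167},{"claw":1,"linear":[-0.012,0.053,0],"spin":-0.0167},{"claw":1,"linear":[-0.012,0.053,0],"spin":-0.0167},{"claw":1,"linear":[-0.012,0.053,0],"spin":-0.0167},{"claw":1,"linear":[-0.012,0.053,0],"spin":-0.0167},{"claw":1,"linear":[-0.012,0.053,0],"spin":-0.0167},{"claw":1,"linear":[-0.012,0.053,0],"spin":-0.0167},{"claw":1,"linear":[-0.012,0.053,0],"spin":-0.0167},{"claw":1,"linear":[-0.012,0.053,0],"spin":-0.0167},{"claw":1,"linear":[-0.012,0.053,0],"spin":-0.0167},{"claw":1,"linear":[-0.012,0.053,0],"spin":-0.0167},{"claw":1,"linear":[-0.012,0.053,0],"spin":-0.0167},{"claw":1,"linear":[-0.012,0.053,0],"spin":-0.0167},{"claw":1,"linear":[-0.012,0.053,0],"spin":-0.0167},{"claw":1,"linear":[-0.012,0.053,0],"spin":-0.0167},{"claw":1,"linear":[-0.012,0.053,0],"spin":-0.0167}]'
cat > leafyaw.py <<'E'
from h import *
import sys
im,d=imaging.camera('scene'); P=cloud('scene',d)
X,Y,Z=[P[...,k] for k in range(3)]
m=(X>525)&(X<720)&(Y>0)&(Y<192)&(Z>60)&(Z<176)
o=[k for k in imaging.outline_of('scene','leaf') if k['confidence']>.3]
for k in o:
    q=P[k['mask']&(d>0)]; q=q[(q[:,2]>183)&(q[:,2]<197)]
    print(k['confidence'],k['extent'],len(q), cv2.minAreaRect(q[:,:2].astype(np.float32)) if len(q)>5 else '')
s=readout.get_state(); print(s['eef_pos'],s['tool_rot'],s['ft_force'],s['finger_force'])
cv2.imwrite(sys.argv[1],cv2.resize(im[170:330,260:460,::-1],None,fx=3.5,fy=3.5))
E
python3 leafyaw.py pics/s5.png
```

```text
clock: 17.25
eef_pos: [612.3, 103.8, 153.6]
tool_rot: [180.0, 0.0, 153.9]
ft_force: [-0.1, -0.3, -1.0]
gripper_width: -0.002
finger_force: 0.1
0.71 [284.6, 208.2, 346.7, 269.7] 156 ((611.8046875, 126.68575286865234), (40.30596160888672, 147.11474609375), 47.17399215698242)
0.44 [312.4, 211.8, 405.9, 328.5] 3991 ((609.1959228515625, 265.55694580078125), (193.28970336914062, 148.94508361816406), 3.3762824535369873)
[612.39564919 103.93689602 153.54636048] [1.79983973e+02 2.37585591e-02 1.53891554e+02] [ 0.57367684  0.18648074 -0.0958029 ] 0.0
```

View pics/s5.png

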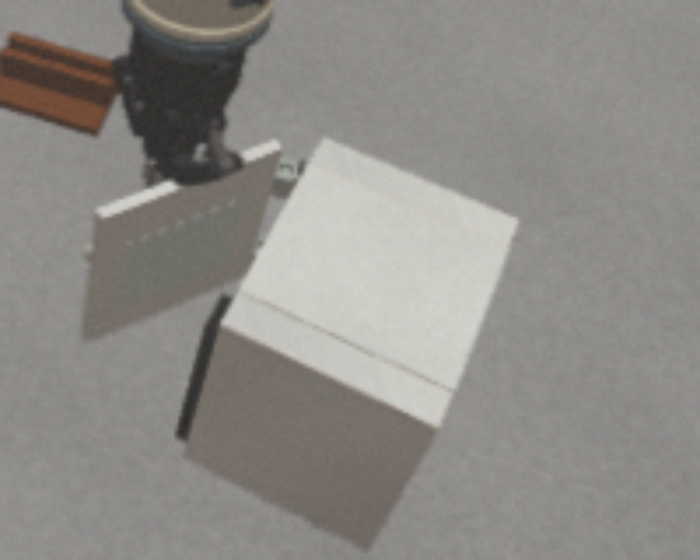

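The door is following the finger, about 55° round, with its knuckles still seated near crop (285,170). I'll continue more slowly.

```bash
python3 -m pendant '[{"claw":1,"linear":[-0.008,0.035,0],"spin":-0.0111},{"claw":1,"linear":[-0.008,0.035,0],"spin":-0.0111},{"claw":1,"linear":[-0.008,0.035,0],"spin":-0.0111},{"claw":1,"linear":[-0.008,0.035,0],"spin":-0.0111},{"claw":1,"linear":[-0.008,0.035,0],"spin":-0.0111},{"claw":1,"linear":[-0.008,0.035,0],"spin":-0.0111},{"claw":1,"linear":[-0.008,0.035,0],"spin":-0.0111},{"claw":1,"linear":[-0.008,0.035,0],"spin":-0.0111},{"claw":1,"linear":[-0.008,0.035,0],"spin":-0.0111},{"claw":1,"linear":[-0.008,0.035,0],"spin":-0.0111},{"claw":1,"linear":[-0.004,0.0176,0],"spin":-0.0056},{"claw":1,"linear":[-0.004,0.0176,0],"spin":-0.0056},{"claw":1,"linear":[-0.004,0.0176,0],"spin":-0.0056},{"claw":1,"linear":[-0.004,0.0176,0],"spin":-0.0056},{"claw":1,"linear":[-0.004,0.0176,0],"spin":-0.0056},{"claw":1,"linear":[-0.004,0.0176,0],"spin":-0.0056}]'
python3 leafyaw.py pics/s6.png
python3 - <<'E'
from h import *
i=imaging.camera_info('side'); im,d=imaging.camera('side'); P=cloud('side',d); X,Y,Z=[P[...,k] for k in range(3)]
m=(X>525)&(X<720)&(Y>60)&(Y<188)&(Z>186)&(Z<196); print(m.sum(), np.round(P[m][::8],0).tolist()[:25])
E
```

```text
clock: 19.35
eef_pos: [633.2, 145.1, 153.2]
tool_rot: [-180.0, 0.0, 179.9]
ft_force: [0.9, -0.1, -0.0]
gripper_width: -0.003
finger_force: 0.1
0.77 [301.3, 213.3, 344.0, 285.8] 98 ((627.2928466796875, 164.63609313964844), (8.811668395996094, 147.49461364746094), 85.9832534790039)
[633.20645946 145.16765718 153.17672922] [1.79997349e+02 1.37792125e-03 1.79908772e+02] [ 0.2319606  -0.10983573 -0.29101793] 0.02327491955838923
160 [[621.0, 139.0, 191.0], [680.0, 158.0, 187.0], [675.0, 160.0, 187.0], [687.0, 165.0, 186.0], [668.0, 162.0, 187.0], [648.0, 168.0, 186.0], [620.0, 165.0, 188.0], [626.0, 168.0, 188.0], [623.0, 170.0, 187.0], [607.0, 167.0, 187.0], [601.0, 170.0, 190.0], [601.0, 172.0, 189.0], [583.0, 168.0, 187.0], [582.0, 170.0, 187.0], [590.0, 173.0, 186.0], [572.0, 170.0, 186.0], [553.0, 168.0, 189.0], [565.0, 172.0, 187.0], [574.0, 176.0, 187.0], [556.0, 174.0, 188.0]]
```

```bash
python3 -m pendant '[{"claw":1,"linear":[-0.004,0.0176,0],"spin":-0.0056},{"claw":1,"linear":[-0.004,0.0176,0],"spin":-0.0056},{"claw":1,"linear":[-0.004,0.0176,0],"spin":-0.0056},{"claw":1,"linear":[-0.004,0.0176,0],"spin":-0.0056},{"claw":1,"linear":[0,0.015,0],"spin":0},{"claw":1,"linear":[0,0,0],"spin":0}]';python3 -m pendant '[{"claw":1,"linear":[0,0.015,0],"spin":0},{"claw":1,"linear":[0,0.01,0],"spin":0},{"claw":1,"linear":[0,0,0],"spin":0}]'
python3 leafyaw.py pics/s7.png
```

```text
clock: 20.25
eef_pos: [634.5, 153.7, 153.2]
tool_rot: [-180.0, -0.0, -176.1]
ft_force: [-0.4, 0.3, -0.2]
gripper_width: -0.002
finger_force: 0.0
clock: 20.62
eef_pos: [634.3, 156.1, 153.2]
tool_rot: [-180.0, 0.0, -176.1]
ft_force: [0.3, -0.4, -0.3]
gripper_width: -0.0
finger_force: 0.1
0.62 [305.9, 232.6, 334.6, 289.8] 102 ((668.2356567382812, 176.12889099121094), (67.2011947631836, 10.025566101074219), 1.8703155517578125)
[634.30097398 156.05566756 153.14908046] [-1.79998207e+02 -4.32772255e-03 -1.76106667e+02] [ 0.05150493 -0.19941406  0.04352643] 0.05309751257300377
```

```bash
python3 -m pendant '[{"claw":1,"linear":[0,0.01,0],"spin":0},{"claw":1,"linear":[0,0,0],"spin":0}]';python3 -m pendant '[{"claw":1,"linear":[0,0.007,0],"spin":0},{"claw":1,"linear":[0,0,0],"spin":0}]';python3 -m pendant '[{"claw":1,"linear":[0,0.005,0],"spin":0},{"claw":1,"linear":[0,0,0],"spin":0}]'
```

```text
clock: 20.98
eef_pos: [634.3, 157.1, 153.2]
tool_rot: [-180.0, -0.0, -176.1]
ft_force: [0.9, -0.8, 0.1]
gripper_width: -0.0
finger_force: 0.1
clock: 21.22
eef_pos: [634.2, 157.8, 153.2]
tool_rot: [180.0, -0.0, -176.1]
ft_force: [-0.8, -0.8, -0.2]
gripper_width: -0.002
finger_force: 0.1
clock: 21.48
eef_pos: [634.2, 158.2, 153.2]
tool_rot: [-180.0, -0.0, -176.1]
ft_force: [-0.0, -0.2, 0.3]
gripper_width: 0.003
finger_force: 0.1
```

```bash
python3 leafyaw.py pics/s8.png
```

```text
0.95 [309.3, 234.7, 337.9, 287.9] 112 ((666.3719482421875, 184.11923217773438), (66.39201354980469, 21.52231216430664), 3.548814296722412)
[634.19808273 158.24760264 153.1846285 ] [-1.79999665e+02  1.45346794e-03 -1.76108026e+02] [-0.46901553 -0.9808198  -0.34197691] 0.08007597411051393
```

View pics/s8.png

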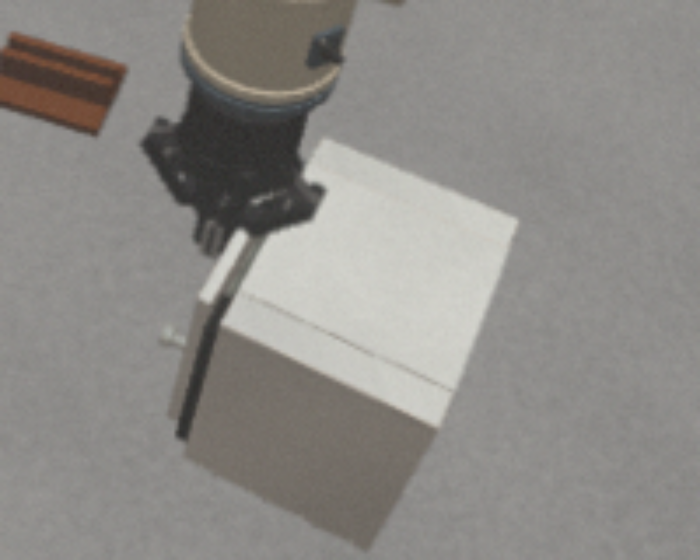

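The door is almost against the strip, at crop (190,360). I'll push in small steps until the force rises.

```bash
for k in 1; do python3 -m pendant '[{"claw":1,"linear":[0,0.005,0],"spin":0},{"claw":1,"linear":[0,0,0],"spin":0}]'|sed -n '2p;4p';python3 -m pendant '[{"claw":1,"linear":[0,0.005,0],"spin":0},{"claw":1,"linear":[0,0,0],"spin":0}]'|sed -n '2p;4p'; done
```

```text
eef_pos: [634.2, 158.7, 153.2]
ft_force: [-0.0, 0.1, 0.3]
eef_pos: [634.2, 158.9, 153.2]
ft_force: [0.1, -4.5, 0.9]
```

That is contact with the strip at 4.5 N. I'll back off straight out and then up.

```bash
python3 -m pendant '[{"claw":1,"linear":[0,-0.03,0],"spin":0},{"claw":1,"linear":[0,-0.2,0],"spin":0},{"claw":1,"linear":[0,-0.5,0],"spin":0},{"claw":1,"linear":[0,-0.5,0],"spin":0},{"claw":1,"linear":[0,-0.3,-0.4],"spin":0},{"claw":1,"linear":[0,-0.3,-0.4],"spin":0},{"claw":1,"linear":[0,-0.3,-0.4],"spin":0},{"claw":1,"linear":[0,0,0],"spin":0},{"claw":1,"linear":[0,0,0],"spin":0}]'
python3 leafyaw.py pics/s9.png
python3 - <<'E'
from h import *
im,d=imaging.camera('scene'); P=cloud('scene',d); X,Y,Z=[P[...,k] for k in range(3)]
for t in ('bottle','tray','dish'):
    for k in imaging.outline_of('scene',t)[:1]: print(t,k['extent'],np.median(P[k['mask']&(d>0)],0).round())
E
```

```text
clock: 23.2
eef_pos: [648.1, -53.8, 272.6]
tool_rot: [180.0, -0.0, -176.2]
ft_force: [0.3, 0.5, -0.3]
gripper_width: -0.004
finger_force: 0.0
0.57 [305.8, 210.3, 344.2, 288.3] 232 ((624.9490966796875, 180.25762939453125), (152.67848205566406, 26.43446922302246), 2.580216646194458)
[647.89967136 -52.96802247 271.97179841] [ 1.79965893e+02 -1.12318031e-01 -1.76090435e+02] [ 0.78528222 -0.66286794  0.31359944] 0.0
bottle [219.4, 222.0, 245.8, 264.9] [731. -49.  90.]
tray [130.6, 175.8, 159.8, 203.0] [ 677. -457.   10.]
dish [205.9, 141.2, 226.3, 153.9] [ 366. -406.   12.]
```

View pics/s9.png

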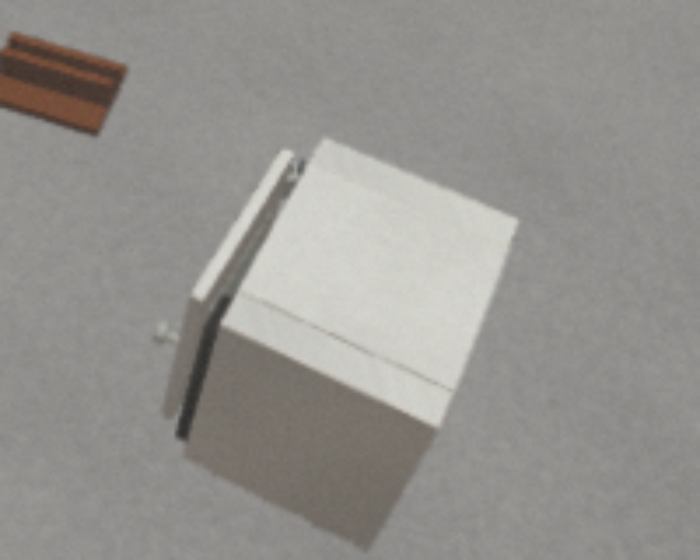

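The knuckles are still seated (crop 293,170), but the door seems to stand slightly off the strip. I'll measure its angle.

```bash
cat > ang.py <<'E'
from h import *
for n in('scene','side'):
    im,d=imaging.camera(n); P=cloud(n,d); X,Y,Z=[P[...,k] for k in range(3)]
    m=(X>548)&(X<698)&(Y>145)&(Y<187)&(Z>185)&(Z<195); q=P[m]; l=cv2.fitLine(q[:,:2].astype(np.float32),cv2.DIST_HUBER,0,.01,.01).ravel()
    print(n,m.sum(),'door',np.degrees(np.arctan2(l[1],l[0]))%180,'y@600,690',l[3]+(600-l[2])*l[1]/l[0],l[3]+(690-l[2])*l[1]/l[0])
    m=(X>510)&(X<710)&(Y>195)&(Y<350)&(Z>178)&(Z<192); print('cab',cv2.minAreaRect(P[m][:,:2].astype(np.float32))[2])
print(readout.get_state()['clock'])
E
python3 ang.py
```

```text
scene 211 door 0.94761294 y@600,690 172.77428 174.26291
cab 3.385951280593872
side 256 door 1.4045562 y@600,690 174.79787 177.00458
cab 3.4519803524017334
23.6
```

It rests about 2.3° short: within tolerance, but not against the strip. There is plenty of time, so I'll push again more gently and back away very slowly.

```bash
python3 -m pendant '[{"claw":1,"linear":[0,0.3,0.4],"spin":0},{"claw":1,"linear":[0,0.3,0.4],"spin":0},{"claw":1,"linear":[0,0.3,0.4],"spin":0},{"claw":1,"linear":[0,0.5,0],"spin":0},{"claw":1,"linear":[0,0.45,0],"spin":0},{"claw":1,"linear":[0,0.1,0],"spin":0},{"claw":1,"linear":[0,0.02,0],"spin":0},{"claw":1,"linear":[0,0.01,0],"spin":0},{"claw":1,"linear":[0,0.01,0],"spin":0},{"claw":1,"linear":[0,0.005,0],"spin":0},{"claw":1,"linear":[0,0.005,0],"spin":0},{"claw":1,"linear":[0,0.005,0],"spin":0},{"claw":1,"linear":[0,0.005,0],"spin":0},{"claw":1,"linear":[0,0.003,0],"spin":0},{"claw":1,"linear":[0,0.003,0],"spin":0},{"claw":1,"linear":[0,0,0],"spin":0}]'; python3 ang.py
```

```text
clock: 25.6
eef_pos: [634.9, 147.9, 153.2]
tool_rot: [180.0, -0.0, -176.1]
ft_force: [-0.4, 0.5, 0.4]
gripper_width: -0.002
finger_force: 0.0
scene 126 door 0.8453368 y@600,690 172.66507 173.99301
cab 3.174985408782959
side 256 door 0.29402083 y@600,690 174.79884 175.2607
cab 3.0936532020568848
25.7
```

```bash
python3 -m pendant '[{"claw":1,"linear":[0,0.02,0],"spin":0},{"claw":1,"linear":[0,0.02,0],"spin":0},{"claw":1,"linear":[0,0.01,0],"spin":0},{"claw":1,"linear":[0,0.005,0],"spin":0},{"claw":1,"linear":[0,0.005,0],"spin":0},{"claw":1,"linear":[0,0.005,0],"spin":0},{"claw":1,"linear":[0,0.005,0],"spin":0},{"claw":1,"linear":[0,0.005,0],"spin":0},{"claw":1,"linear":[0,0.005,0],"spin":0},{"claw":1,"linear":[0,0.005,0],"spin":0},{"claw":1,"linear":[0,0.005,0],"spin":0},{"claw":1,"linear":[0,0.003,0],"spin":0},{"claw":1,"linear":[0,0.003,0],"spin":0},{"claw":1,"linear":[0,0.003,0],"spin":0},{"claw":1,"linear":[0,0,0],"spin":0}]'
```

```text
clock: 27.58
eef_pos: [634.2, 157.7, 153.2]
tool_rot: [180.0, 0.0, -176.1]
ft_force: [-0.6, -0.1, -0.2]
gripper_width: 0.004
finger_force: 0.1
```

```bash
python3 -m pendant '[{"claw":1,"linear":[0,0.003,0],"spin":0},{"claw":1,"linear":[0,0.003,0],"spin":0},{"claw":1,"linear":[0,0.003,0],"spin":0},{"claw":1,"linear":[0,0.001,0],"spin":0},{"claw":1,"linear":[0,0,0],"spin":0}]'; python3 -m pendant '[{"claw":1,"linear":[0,0.001,0],"spin":0},{"claw":1,"linear":[0,0,0],"spin":0}]'; python3 ang.py
```

```text
clock: 28.2
eef_pos: [634.2, 158.7, 153.2]
tool_rot: [-180.0, 0.0, -176.1]
ft_force: [-0.5, -0.0, -0.0]
gripper_width: 0.0
finger_force: 0.1
clock: 28.45
eef_pos: [634.1, 158.8, 153.2]
tool_rot: [-180.0, -0.0, -176.1]
ft_force: [0.0, -0.6, 0.7]
gripper_width: -0.002
finger_force: 0.5
scene 124 door 7.280458 y@600,690 169.78859 181.28667
cab 3.0201568603515625
side 238 door 3.2799568 y@600,690 177.80855 182.96634
cab 3.3367836475372314
28.55
```

```bash
python3 -m pendant '[{"claw":1,"linear":[0,-0.001,0],"spin":0},{"claw":1,"linear":[0,-0.001,0],"spin":0},{"claw":1,"linear":[0,-0.001,0],"spin":0},{"claw":1,"linear":[0,-0.001,0],"spin":0},{"claw":1,"linear":[0,-0.002,0],"spin":0},{"claw":1,"linear":[0,-0.003,0],"spin":0},{"claw":1,"linear":[0,-0.01,0],"spin":0},{"claw":1,"linear":[0,-0.1,0],"spin":0},{"claw":1,"linear":[0,-0.4,0],"spin":0},{"claw":1,"linear":[0,-0.5,0],"spin":0},{"claw":1,"linear":[0,-0.3,-0.4],"spin":0},{"claw":1,"linear":[0,-0.3,-0.4],"spin":0},{"claw":1,"linear":[0,-0.3,-0.4],"spin":0},{"claw":1,"linear":[0,0,0],"spin":0},{"claw":1,"linear":[0,0,0],"spin":0},{"claw":1,"linear":[0,0,0],"spin":0}]'; python3 ang.py; python3 ang.py
```

```text
clock: 30.55
eef_pos: [646.6, -32.1, 272.0]
tool_rot: [180.0, -0.1, -176.1]
ft_force: [-0.4, -0.8, -1.1]
gripper_width: 0.003
finger_force: 0.0
scene 212 door 2.7087088 y@600,690 174.29994 178.55794
cab 3.2412784099578857
side 265 door 2.3481944 y@600,690 176.4956 180.1862
cab 3.385563373565674
30.65
scene 213 door 2.691058 y@600,690 174.33301 178.56322
cab 3.066713571548462
side 260 door 1.6570398 y@600,690 176.9286 179.53221
cab 3.330732583999634
30.75
```

```bash
python3 -c "
from rig import ctrl; print(ctrl.job_done())"
```

```text
the job is handed in; nothing more can be done
None
```

I hung the door on both pins, swung it shut to within about 1° of parallel to the cabinet front, let go of it with the arm clear, and handed the job in at about 31 s; no verdict came back.

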